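# Hang the keyhole holder on the sprung stud

### The arm

A 6-joint arm with a two-finger parallel gripper is mounted at the origin on a cart in front of the work surface, level with it; the furniture and walls round the work are solid. World frame = base frame: x ahead of the robot, y to its left, z up, the work surface at z = 0. Lengths are in mm, angles in rad, forces in N, time in s.
With the tool pointing down it reaches from about 375 to 975 mm from the base axis. Payload 3.8 kg.
Tool frame: the origin (TCP) lies at the very end of the fingers, on their centre line; the grasp point (between the pads) lies 19 mm behind it; z points along the fingers, y is the line along which they close (so a half turn about z gives the same grasp; the last joint's range is limited). The gripper opens to 85 mm and grips with 20 to 120 N. Pads are 22 mm wide; open, the fingers measure 114 mm over their backs; the gripper's body (76 mm by 85 mm) begins 54 mm behind the grasp point. The pads swing forward as they close: fully open they stand 13 mm farther back than shut.
Start: joints at [1.22, 0.264, 1.604, -0, 1.274, -0.037], TCP at [208.353, 642.033, 231.28] pointing down, gripper open.
Joint ranges: [-2.63, 2.63], [-0.94, 2.18], [0.31, 2.57], [-1.31, 4.45], [0, 2.66], [-2.55, 2.55]. Speed limits (rad/s): [2.57, 2.57, 3.14, 3.14, 3.14, 3.14].

### API

Orientations are given as a unit quaternion [w, x, y, z].
In Python, from cell import arm gives the robot as it stands. The module is installed in compiled form; this text tells all that it offers.
- The arm moves only by the tool servo_tool, never from a script. Its argument "increments" is a list of rows, each a list of 3 entries, a list of its own where there are three numbers: the shift along the tool's x, y, z in units of 40 mm (1.0 is 40 mm), then the turn, a rotation vector about the tool's x, y, z in units of 5 degrees (1.0 is 5 degrees), then the opening, from 0 (shut) to 1 (fully open). In form: [[[x, y, z], [wx, wy, wz], jaw], ...]. A call has 1 to 5 rows; each row is the pose to reach, as a shift and turn from the pose commanded when the call began, along the tool's axes at that moment; what a row does not reach only later rows make up. A row lasts 1/8 s, in which the tool goes at most 62.5 mm and 10.7 degrees, less where a joint would pass 70% of its speed; a pose out of reach is approached as far as the arm can. A call with a gripper value outside its range is refused whole. The fingers move at their own pace and stop on an object; "squeeze" is the grip in N (left out, the last holds). Time passes only in rows, so rows that repeat a pose let the fingers close. It gives the time, the measured TCP pose, the force, the opening and the grip force at its end, in the units of the state.
- arm.get_state(): the state, without advancing time (a new reading comes with each control period).
- arm.get_image(name): name is "side" or "top"; returns (picture, depth): 420x560x3 uint8, red, green, blue; 420x560 float32, mm along the optical axis (not along the pixel's ray), 0 where there is no reading.
- arm.camera_info(name): a dict with "K" (3x3 intrinsics, pixels), "R" (3x3) and "t" (3): a world point X has camera coordinates R X + t. Camera axes: x right, y down, z forward; pixel columns grow to the right and rows downward; lengths in mm; the calibration is good to about 2 mm. A picture is of the moment at which its call begins. camera_info takes no time and is no camera call.
- arm.close_job(): hands the job in; it is judged then, once.
The state is a dict: "t": time; "joint_pos": joint angles; "joint_vel": joint speeds; "joint_efforts": joint torques, N m; "tool_pos": TCP position; "tool_rot": TCP orientation; "wrist_force": force on the tool from outside, world axes, zero at the start; "torque": the same for the moment, N m; "grip_width": finger opening in mm; "grasp_force": force on a finger pad.
Only numpy, scipy, OpenCV 4.12 (cv2) and the standard library are available. Lean on these libraries where they do the work, as an engineer would, in place of code of your own. Each camera call takes 0.05 s, during which the arm holds its last target. There are 200 camera calls.

### The job

Hang the small white open-fronted holder on the upright aluminium plate: bring its back to the plate, feel gently along the dark groove until the stud's head slips through the keyhole (push the sprung head back by no more than 3 mm), then pull the holder straight down until it is wedged fully home on the stud, and let go so that it hangs upright and flat against the plate. Be gentle: its contact forces with plate and stud together (about 15 N of them from the wedged spring itself) must stay under 35 N. Do not disturb the yellow-capped cup, the dropper bottle or the timer.

Things in the scene. Friction and masses are not known exactly. Their poses are not given: they have to be found in the camera images.
- holder: White plastic open-fronted holder standing on the worktop, 52 deep (x) x 60 wide (y) x 95 mm high, 0.12 to 0.21 kg. Origin: centre of the underside; z up, -x its open front (lip 33 mm high), +x its back. Grip the side walls (outer faces at y = +-30 mm, full height and depth) from above, fingers closing along y. Back wall: flat outer face at x = +26 mm. Starts up to 0.5 rad off world yaw 0.
- keyhole (a point): Centre of the keyhole's round part on the outer face of the holder's back wall, 26 mm behind and 50 mm above the holder's origin, axes as the holder's. Round part: octagon 20 mm across flats; wall 3 mm thick; from its top, with slanted lead-in corners, a slot 11 mm wide runs up to point slot_end.
- slot_end (a point): Upper end of the keyhole's slot, 23.5 mm above point keyhole: the holder moves down 20 mm from concentric until the shank meets this end (home). Inside the holder the slot's edges are tapered ribs: the wall there thickens from 3.0 mm at 10 mm above point keyhole to 6.2 mm at 28 mm above it.
- board: Fixed upright aluminium plate on a rear foot, 150 wide (y) x 10 thick x 168 mm high. Origin: on the worktop under the middle of its front face; z up, -x is the outward normal of the front face, which looks toward the robot, turned up to 0.3 rad.
- groove (a point): Left (+y) end of the dark level groove (90 mm long) on the plate's front face, 145 mm above the worktop, axes as the plate's. A steel stud sticks out toward -x exactly at this height, clamped somewhere 28 to 62 mm toward -y of this point; its y is not reported. Shank 7 mm diameter; head 16 mm diameter, 4 mm thick, underside 3.5 mm and front 7.5 mm from the plate.
- stud (a joint): The stud is sprung along its axis, 3.5 N per mm: 0 at rest, positive drawn out toward -x, negative pushed back (hard stop at -4 mm). Sliding the holder down draws the head out along the ribs, from about 7 mm of travel on, to about 0.0015 when home. Spring and friction hold more than the holder's weight: it must be pulled down, with some 3 to 12 N; half-way down it stays where it is left.
- cup: Bystander: specimen cup with yellow lid, 57 mm diameter, 61 mm high, origin centre of underside.
- dropper: Bystander: brown dropper bottle, 33 mm diameter, 102 mm high, origin centre of underside.
- timer: Bystander: flat white timer, 60x64x22 mm, origin centre of underside.
Not all that is in view belongs to the job. Leave any brown look-alike of the holder alone.

How it is judged (in metres and radians):
On the way:
1. the stud's head is through the round part of the keyhole: the holder's back within 3 mm of the plate with the keyhole's round part at the stud's height (within 5 mm) (x of keyhole in the frame of groove between -0.003 and 0.003 m and y of keyhole in the frame of groove between -0.065 and -0.025 m and z of keyhole in the frame of groove between -0.005 and 0.005 m), for 0.05 s.
At the end, for the whole second after the job is handed in: the holder hangs at rest on the stud, back within 3 mm of the plate, keyhole 25 to 65 mm to the right of the groove's left end and its centre 18 to 22.5 mm below the groove, stud drawn out more than 1 mm, upright and parallel to the plate within 0.12 rad (x of keyhole in the frame of groove between -0.003 and 0.003 m and y of keyhole in the frame of groove between -0.065 and -0.025 m and z of keyhole in the frame of groove between -0.0225 and -0.018 m and value of joint stud above 0.001 m and angle between the x axis of holder and the x axis of board, either way round below 0.12 rad and angle between holder's own z axis and vertical below 0.12 rad and linear speed of holder below 0.01 m/s); the robot touches nothing.
It fails at once if the stud is pushed back by more than 3 mm (value of joint stud below -0.003 m).
It fails at once if the contact forces between the holder and the plate with its stud add up to more than 35 N (contact force between holder and board above 35 N).
It fails at once if the cup is moved by more than 30 mm (distance of cup from where it was at the start of the episode above 0.03 m).
It fails at once if the dropper is moved by more than 30 mm (distance of dropper from where it was at the start of the episode above 0.03 m).
It fails at once if the timer is moved by more than 30 mm (distance of timer from where it was at the start of the episode above 0.03 m).
It also fails if it takes over 64 s, if anything falls off the work surface, if the arm or the gripper's body presses on something with over 40 N, if the wrist force passes 120 N, or if a joint passes its speed limit or range.

## Working session

There is one attempt and no reset: what is moved stays moved. The work goes in short steps, Python scripts to look and compute and a tool call to move; the robot and the scene stay as the last step left them, time stands still between calls to the robot, and variables do not carry over. Pictures are saved under pics/ and viewed, at most 10 in all, crops included, and the job is handed in when it is done.

Besides the shell and the picture viewer there is one more tool, called after "Request:" as a command line: name --argument value ..., lists and objects as JSON in quotes. servo_tool: Moves the arm, as the interface text tells. Its arguments: {"type":"object","properties":{"increments":{"type":"array"},"squeeze":{"type":"number"}},"required":["increments"]}

```bash
mkdir -p pics
cat > h.py <<'E'
import numpy as np,cv2
from cell import arm
def grab(n,f):
    p,d=arm.get_image(n); cv2.imwrite(f'pics/{f}.png',p[:,:,::-1]); np.save(f'pics/{f}.npy',d); return p,d
def world(n,d):
    c=arm.camera_info(n);K,R,t=map(np.array,(c['K'],c['R'],c['t']))
    v,u=np.mgrid[:d.shape[0],:d.shape[1]]
    r=np.stack([(u-K[0,2])/K[0,0],(v-K[1,2])/K[1,1],np.ones(d.shape)],-1)*d[...,None]
    return (r-t)@R
E
python3 - <<'E'
from h import *
for n in('side','top'):
    grab(n,n+'0');c=arm.camera_info(n);R=np.array(c['R']);print(n,-R.T@np.array(c['t']),R[2],c['K'][0])
print(arm.get_state())
E
```

```text
side [ -63.21971354 -820.25703141  794.54305203] [ 0.44898679  0.69804384 -0.55780433] [479.59386613   0.         278.34649516]
top [ 285.02094316   67.04627372 1263.58970836] [ 0.18513637 -0.00639485 -0.98269203] [425.83703778   0.         277.19709476]
{'t': 0.1, 'joint_pos': array([ 1.22008321e+00,  2.64679839e-01,  1.60524608e+00, -9.09762395e-06,
        1.27369823e+00, -3.68954764e-02]), 'joint_vel': array([-0.0004581 , -0.00168537, -0.00237929,  0.00019628,  0.00027232,
        0.00064911]), 'joint_efforts': array([ 2.46281488e-04, -5.16701066e+01, -3.68594885e+01, -9.23418952e-05,
        6.16226564e-03, -1.16863652e-05]), 'tool_pos': array([208.14099131, 641.41087209, 230.08049073]), 'tool_rot': array([-1.91359874e-04,  1.56264354e-01,  9.87714746e-01, -9.97570930e-04]), 'wrist_force': array([0.19000644, 0.39258216, 0.21660498]), 'torque': array([ 0.01813499, -0.05216495, -0.02168737]), 'grasp_force': 0.0, 'grip_width': 85.26296731052997}
```

View pics/side0.png

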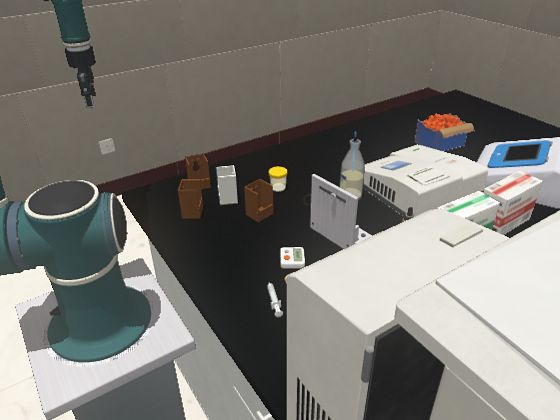

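View pics/top0.png

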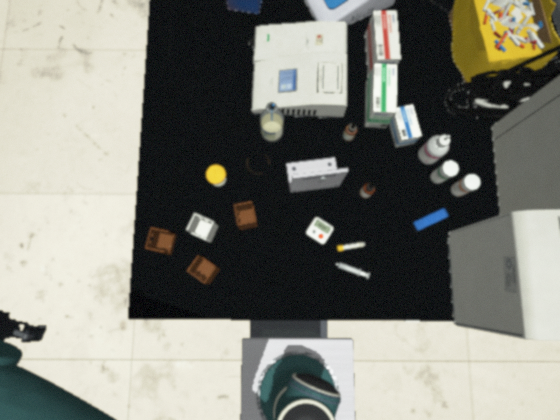

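The side view shows the white holder at (227,185), plate at (335,212), timer at (291,257) and cup at (278,178). In the top view the holder is at (202,227), the plate at (317,175), the timer at (320,230), the cup at (216,175) and the dropper near (367,190).

Run:
```python
from h import *
t=cv2.imread('pics/top0.png');s=cv2.imread('pics/side0.png')
dt=np.load('pics/top0.npy');ds=np.load('pics/side0.npy')
Wt=world('top',dt);Ws=world('side',ds)
# worktop check
print('table z',np.median(Wt[280:300,150:240,2]),np.median(Ws[240:250,200:240,2]))
def box(W,img,u0,u1,v0,v1,zlo,zhi,bright=0):
    a=W[v0:v1,u0:u1];g=img[v0:v1,u0:u1].min(-1)
    m=(a[...,2]>zlo)&(a[...,2]<zhi)&(g>bright)
    return a[m]
for n,W,img,b in(('top',Wt,t,(184,220,208,245)),('side',Ws,s,(214,240,162,208))):
    P=box(W,img,*b,82,110,90); r=cv2.minAreaRect(P[:,:2].astype(np.float32))
    print(n,'holder top',len(P),r,np.percentile(P[:,2],[5,50,95]))
    P=box(W,img,*b,8,110,90);r=cv2.minAreaRect(P[:,:2].astype(np.float32));print('  all',len(P),r)
P=box(Ws,s,308,360,170,250,20,200,100)
# plate front face by robust SVD
c=np.median(P,0)
for k in range(8):
    n=np.linalg.svd(P-P.mean(0),full_matrices=False)[2][2];dd=(P-P.mean(0))@n;P=P[abs(dd)<max(2.5*dd.std()*.9,1.5)]
print('plate',len(P),n,P.mean(0),dd.std(),P.min(0),P.max(0),np.arctan2(-n[1],-n[0]))
P=box(Wt,t,280,352,150,195,155,180,90);print('plate top',cv2.minAreaRect(P[:,:2].astype(np.float32)),np.median(P[:,2]),len(P))
for nm,b in(('d1',(358,376,180,200)),('d2',(342,358,122,142)),('timer',(304,336,214,246)),('cup',(204,229,162,188)),('b2',(230,260,200,232)),('b3',(145,177,225,257)),('b4',(186,220,255,285))):
    P=box(Wt,t,*b,8,130);print(nm,np.round(np.median(P,0)),np.round(P.min(0)),np.round(P.max(0)))
def up(im,u0,u1,v0,v1,f): return cv2.resize(im[v0:v1,u0:u1],None,fx=f,fy=f,interpolation=cv2.INTER_CUBIC)
a=up(s,205,365,155,255,4);cv2.imwrite('pics/c1.png',a[:, :])
```

```text
table z 0.6393582173051704 -0.7999370685359087
top holder top 117 ((461.0670471191406, 273.13177490234375), (61.83357238769531, 51.82783508300781), 66.60664367675781) [83.74596396 93.75227289 98.688224  ]
  all 365 ((466.4242248535156, 272.56597900390625), (65.0267333984375, 64.15978240966797), 66.69001770019531)
side holder top 155 ((459.7909240722656, 271.8907470703125), (69.6115493774414, 51.429927825927734), 68.10453033447266) [82.54866707 89.58518342 94.71452685]
  all 638 ((458.8987121582031, 272.3309020996094), (69.71369934082031, 52.43986892700195), 66.27010345458984)
plate 2645 [-0.70443922  0.60525645 -0.37071554] [615.45725237 -44.20315202  93.34840346] 33.78953294859705 [ 576.57509598 -131.08435634   20.30067223] [775.86706519  92.24784728 171.1192638 ] -0.7098128007437825
plate top ((590.116943359375, -53.427459716796875), (17.285463333129883, 147.89193725585938), 7.404654026031494) 167.89950698004748 260
d1 [ 573. -203.   61.] [ 562. -222.    8.] [ 595. -191.  101.]
d2 [ 752. -157.   61.] [ 741. -175.    8.] [ 772. -144.  103.]
timer [461. -67.  19.] [ 423. -106.    9.] [502. -29.  27.]
cup [615. 238.  61.] [590. 212.   9.] [646. 267.  68.]
b2 [503. 152.  60.] [462. 119.   8.] [529. 181.  99.]
b3 [426. 406.  52.] [387. 358.   8.] [456. 422. 102.]
b4 [341. 274.  63.] [304. 227.   8.] [378. 322. 103.]
```

View pics/c1.png

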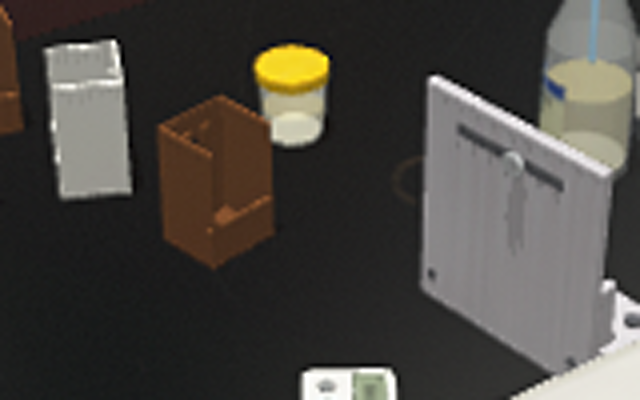

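The crop shows the stud head at crop (513,158), i.e. side pixel (333,194). The groove runs from crop (460,130) to (562,187). The holder's closed right wall faces the camera.

Run:
```python
from h import *
s=cv2.imread('pics/side0.png');Ws=world('side',np.load('pics/side0.npy'))
m=np.zeros(s.shape[:2],np.uint8)
pts=np.array([(430,80),(603,183),(598,345),(560,360),(424,285)],float)/4+[205,155]
cv2.fillPoly(m,[pts.round().astype(int)],1);m=cv2.erode(m,np.ones((3,3)))
P=Ws[m>0];P=P[np.isfinite(P).all(1)&(P[:,2]>10)]
# front face: x = a + b*y  (vertical)
k=np.ones(len(P),bool);
for i in range(10):
    co=np.polyfit(P[k,1],P[k,0],1);r=P[:,0]-np.polyval(co,P[:,1]);k=abs(r-np.median(r[k]))<max(2.0,2*r[k].std())
rk=r[k];print('x=a+by',co,k.sum(),len(P),rk.std(),'tilt',np.polyfit(P[k,2],rk,1)[0])
yaw=np.arctan(-co[0]);print('yaw',yaw)
n=np.array([np.cos(yaw),np.sin(yaw),0]);l=np.array([-np.sin(yaw),np.cos(yaw),0]);off=np.median(P[k]@n)
print('off',off,'lateral range',np.percentile(P[k]@l,[0.3,99.7]))
c=arm.camera_info('side');K,R,t=map(np.array,(c['K'],c['R'],c['t']));C=-R.T@t
def hit(u,v,o):
    d=R.T@np.array([(u-K[0,2])/K[0,0],(v-K[1,2])/K[1,1],1]);return C+d*((o-C@n)/(d@n))
g=s[:,:,1].astype(int)
for nm,(u,v),o in(('L',(460,130),off),('R',(562,187),off),('stud',(513,158),off-7.5),('TL',(431,77),off),('TR',(609,178),off),('BL',(422,290),off)):
    p=hit(205+u/4,155+v/4,o);print(nm,p.round(1),'lat',round(p@l,1))
# rows of gray near stud
print(g[186:204,316:348])
# holder top-rim height-limited, combining cams
W2=world('top',np.load('pics/top0.npy'));Pt=W2[150:195,280:352].reshape(-1,3);Pt=Pt[(Pt[:,2]>160)&(Pt[:,2]<176)]
print('top face: n',np.percentile(Pt@n,[2,50,98]),'lat',np.percentile(Pt@l,[1,99]))
```

```text
x=a+by [-1.35582408e-01  5.80923676e+02] 1735 2021 1.1022972848477004 tilt 0.0001310341646524247
yaw 0.1347606675161289
off 575.624901939321 lateral range [-208.96624115  -64.08046535]
L [582.6 -12.5 142.1] lat -90.7
R [594.3 -98.9 142.3] lat -177.8
stud [582.3 -65.9 149.9] lat -143.6
TL [578.9  14.7 169. ] lat -63.2
TR [ 599.  -133.5  166.3] lat -212.8
BL [578.7  16.4  -1.5] lat -61.5
[[131 131 128  95  77 103 131 131 128 126 131 126 115 124 127 145 177 220
  231 235 211 211  79  57 136 145 148 150 152 147 137 137]
 [131 131 127  88  54  69  90 111 130 129 132 129 122 126 128 126 132 153
  179 226 230 231 199 149 147 142 146 149 152 145 135 142]
 [131 131 129 101  71  62  63  76  96 118 135 130 127 127 130 131 119 127
  133 150 189 224 227 214 207 184 156 147 151 157 164 169]
 [132 130 130 126 119  85  61  62  66  76 101 123 130 128 131 133 127 120
  129 124 137 156 194 228 228 220 211 186 138 163 175 176]
 [131 129 129 119 133 125 116  72  61  56  70  82  99 121 133 134 130 116
  130 127 116 125 140 164 209 231 228 222 205 191 156 174]
 [131 129 129 114 132 133 130 107  98  65  62 
[... 1070 characters left out ...]
7 129 132 127 130 117
  109 114 130 125 117  74  64  59  64  82 101 125 134 132]
 [131 130 128 129 132 132 130 127 127 131 128 127 127 129 133 133 130 114
  111 116 130 132 132 109  92  75  63  65  71  90 137 132]
 [132 130 129 128 133 132 130 128 127 132 128 127 127 128 133 133 128 115
  116 116 130 133 132 116 115 121 101  75  63  77 138 132]
 [131 130 129 129 132 132 130 128 128 131 128 128 127 129 133 132 128 115
  114 113 119 133 132 130 130 133 126 117  80  76 135 131]
 [131 132 130 130 132 133 130 128 127 132 129 126 127 130 132 130 117 117
  115 114 116 133 132 133 132 131 129 118 112 123 134 131]]
top face: n [575.08092623 579.73836495 585.660186  ] lat [-205.60866461  -60.25635652]
```

```bash
cat >> h.py <<'E'
from scipy.spatial.transform import Rotation as Ro
def plan(p,ydeg):
    s=arm.get_state();q=s['tool_rot'];R0=Ro.from_quat(np.r_[q[1:],q[0]])
    y=np.array([np.cos(np.radians(ydeg)),np.sin(np.radians(ydeg)),0]);z=np.array([0,0,-1.])
    R1=Ro.from_matrix(np.stack([np.cross(y,z),y,z],1))
    print('at',s['tool_pos'].round(2),'t',s['t'],'F',s['wrist_force'].round(2),'w',round(s['grip_width'],1),'\nshift',(R0.inv().apply(np.array(p)-s['tool_pos'])/40).round(3),'turn',(np.degrees((R0.inv()*R1).as_rotvec())/5).round(3))
E
python3 - <<'E'
from h import *
plan((460.5,272.5,150),66.6)
Ws=world('side',np.load('pics/side0.npy'));yaw=.1348
n=np.array([np.cos(yaw),np.sin(yaw),0]);l=np.array([-np.sin(yaw),np.cos(yaw),0])
A=Ws[180:210,318:350].reshape(-1,3);r=A@n-575.6
k=(r<-3)&(r>-12);print(k.sum(),np.c_[(A@l)[k],A[k,2],r[k]].round(1))
E
```

```text
at [208.14 641.41 230.08] t 0.1 F [0.19 0.39 0.22] w 85.3 
shift [-8.848 -6.821  2.015] turn [-0.023  0.     1.084]
37 [[-103.9  157.2   -3.4]
 [-134.2  168.5   -3.5]
 [ -94.2  137.6   -3.2]
 [-138.   151.    -6.2]
 [-140.1  151.4   -4.8]
 [-135.4  147.1   -6.7]
 [-139.6  149.5   -7.7]
 [-142.4  150.7   -7.2]
 [-144.2  150.8   -5.5]
 [-136.2  144.8   -7.4]
 [-137.1  144.    -4.7]
 [-144.5  149.7   -9.3]
 [-146.5  150.    -7.9]
 [-136.4  141.9   -7.4]
 [-138.   141.9   -5.5]
 [-142.7  144.9   -7.1]
 [-147.1  147.6   -8.4]
 [-146.4  145.3   -3.9]
 [ -91.8  115.1   -3.2]
 [-135.4  137.9   -6.1]
 [-136.7  137.5   -3.8]
 [-142.6  141.7   -6.7]
 [-147.1  144.6   -8.2]
 [-147.8  143.6   -5.2]
 [-102.6  117.5   -3.4]
 [-140.5  138.2   -7.8]
 [-142.3  138.4   -6.2]
 [-147.6  142.    -8.4]
 [-147.7  140.5   -4.9]
 [-153.7  143.1   -4.3]
 [-123.4  121.7   -3.2]
 [-187.8  153.8   -3.2]
 [-103.4  102.5   -3.4]
 [-186.3  138.8   -3.6]
 [-124.7  104.1   -3.4]
 [-125.5   98.5   -3.8]
 [-180.9  124.    -3.3]]
```

Request:
servo_tool --increments '[[[-1.5,-1.15,0.3],[0,0,0.5],1],[[-3,-2.3,0.6],[0,0,1],1],[[-4.5,-3.4,0.9],[0,0,1.08],1],[[-6,-4.6,1.2],[0,0,1.08],1],[[-7.4,-5.7,1.5],[0,0,1.08],1]]'

```text
t: 0.72
tool_pos: [383.8, 385.9, 181.3]
tool_rot: [-0.0, 0.202, 0.979, -0.0]
wrist_force: [0.7, 0.6, 0.1]
grip_width: 85.6
grasp_force: 0.0
```

Request:
servo_tool --increments '[[[-1.0,-0.8,0.3],[0,0,0],1],[[-1.45,-1.12,0.5],[0,0,0],1],[[-1.45,-1.12,0.5],[0,0,0],1],[[-1.45,-1.12,0.5],[0,0,0],1]]'

```text
t: 1.23
tool_pos: [418.4, 324.1, 162.0]
tool_rot: [-0.0, 0.203, 0.979, 0.0]
wrist_force: [0.0, 0.1, 0.3]
grip_width: 85.4
grasp_force: 0.0
```

Run:
```python
from h import *
plan((460.5,272.5,41),66.6)
```

```text
at [418.42 324.08 161.97] t 1.225 F [0.04 0.08 0.29] w 85.4 
shift [-1.479 -0.767  3.024] turn [ 0.002 -0.005  0.002]
```

Request:
servo_tool --increments '[[[-1.48,-0.77,0.5],[0,0,0],1],[[-1.48,-0.77,0.7],[0,0,0],1],[[-1.48,-0.77,1.5],[0,0,0],1],[[-1.48,-0.77,2.3],[0,0,0],1],[[-1.48,-0.77,3.02],[0,0,0],1]]'

```text
t: 1.85
tool_pos: [460.2, 273.3, 40.3]
tool_rot: [-0.0, 0.202, 0.979, 0.0]
wrist_force: [0.1, 0.5, 0.0]
grip_width: 84.9
grasp_force: 0.0
```

Request:
servo_tool --increments '[[[0,0,0],[0,0,0],1],[[0,0,0],[0,0,0],0.75],[[0,0,0],[0,0,0],0.5],[[0,0,0],[0,0,0],0.4],[[0,0,0],[0,0,0],0.4]]' --squeeze 50

```text
t: 2.48
tool_pos: [462.1, 273.0, 43.0]
tool_rot: [0.001, 0.203, 0.979, 0.001]
wrist_force: [-0.5, 1.7, 6.1]
grip_width: 59.4
grasp_force: 53.5
```

Run:
```python
from h import *
plan((460.5,272.5,41),66.6);print(arm.get_state()['grasp_force'])
```

```text
at [462.15 272.99  43.  ] t 2.475 F [-0.5   1.69  6.05] w 59.4 
shift [ 0.033 -0.028  0.05 ] turn [0.037 0.02  0.   ]
53.4626430273056
```

Request:
servo_tool --increments '[[[0,0,-0.5],[0,0,0],0.4],[[0,0,-1.4],[0,0,0],0.4],[[0,0,-2.3],[0,0,0],0.4],[[0,0,-2.8],[0,0,0],0.4],[[0,0,-2.8],[0,0,0],0.4]]'

```text
t: 3.1
tool_pos: [462.0, 272.3, 155.0]
tool_rot: [0.002, 0.203, 0.979, 0.001]
wrist_force: [-0.1, 0.3, -1.4]
grip_width: 59.5
grasp_force: 52.8
```

Run:
```python
from h import *
plan((510,-69.5,150),97.72)
```

```text
at [461.96 272.3  155.03] t 3.1 F [-0.08  0.31 -1.45] w 59.5 
shift [-4.494 -7.366  0.116] turn [ 0.025  0.038 -6.222]
```

Request:
servo_tool --increments '[[[-0.6,-1.0,0],[0,0,-0.8],0.4],[[-1.3,-2.2,0],[0,0,-1.8],0.4],[[-2.0,-3.3,0],[0,0,-2.8],0.4],[[-2.7,-4.4,0],[0,0,-3.8],0.4],[[-3.3,-5.4,0],[0.02,0.04,-4.8],0.4]]'

```text
t: 3.72
tool_pos: [494.9, 19.3, 151.3]
tool_rot: [-0.003, -0.007, 1.0, -0.001]
wrist_force: [0.5, -0.5, -0.6]
grip_width: 59.5
grasp_force: 53.2
```

Run:
```python
from h import *
plan((510,-69.5,150),97.72)
```

```text
at [494.87  19.3  151.27] t 3.725 F [ 0.5  -0.54 -0.56] w 59.5 
shift [-0.349 -2.225  0.032] turn [-0.009 -0.076 -1.392]
```

Request:
servo_tool --increments '[[[-0.2,-1.0,0],[0,0,-0.8],0.4],[[-0.35,-1.9,0],[0,0,-1.39],0.4],[[-0.35,-1.9,0],[0,0,-1.39],0.4],[[-0.35,-1.9,0],[0,0,-1.39],0.4],[[-0.35,-1.9,0],[0,0,-1.39],0.4]]'

```text
t: 4.35
tool_pos: [510.3, -53.6, 152.4]
tool_rot: [-0.003, -0.066, 0.998, -0.0]
wrist_force: [-0.1, 0.3, -1.9]
grip_width: 59.4
grasp_force: 53.5
```

Run:
```python
from h import *
plan((510,-69.5,150),97.72)
grab('side','side1');grab('top','top1')
s=cv2.imread('pics/side1.png');t=cv2.imread('pics/top1.png')
a=cv2.resize(s[145:255,260:380],None,fx=5,fy=5,interpolation=2)
b=cv2.resize(t[130:240,270:370],None,fx=5,fy=5,interpolation=2)
cv2.imwrite('pics/c2.png',cv2.resize(np.hstack([a,b]),(800,400)))
```

```text
at [510.33 -53.63 152.42] t 4.35 F [-0.13  0.27 -1.9 ] w 59.4 
shift [ 0.061 -0.392  0.061] turn [ 0.001 -0.059 -0.02 ]
```

View pics/c2.png

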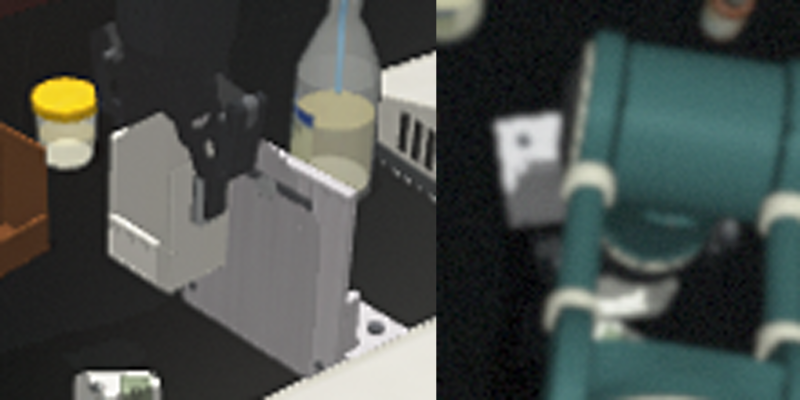

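The left half of the crop shows the holder upright in the grip with its lip at crop (135,255) and its right wall at (195,255), beside the plate. The top view is blocked by the arm.

```bash
cat > m.py <<'E'
from h import *
yaw=.1348
n=np.array([np.cos(yaw),np.sin(yaw),0]);l=np.array([-np.sin(yaw),np.cos(yaw),0])
def pf(f,u0,u1,v0,v1):
    W=world('side',np.load(f'pics/{f}.npy'))[v0:v1,u0:u1].reshape(-1,3)
    return np.c_[W@n,W@l,W[:,2]]
def fit(P,j,i,w):  # P[:,j] as linear fn of P[:,i] and z
    k=np.ones(len(P),bool)
    for _ in range(8):
        A=np.c_[P[:,i],P[:,2],np.ones(len(P))];c=np.linalg.lstsq(A[k],P[k,j],rcond=None)[0];r=P[:,j]-A@c;k=abs(r)<max(1.5,2*r[k].std())
    return c[:2].round(4),(np.r_[P[k][:,[i,2]].mean(0),P[k,j].mean()]).round(1),k.sum(),r[k].std().round(2)
E
python3 - <<'E'
from m import *
P=pf('side1',285,330,165,235);p=arm.get_state()['tool_pos'];tn,tl=p@n,p@l;print('tcp',tn,tl,p[2])
P=P[(P[:,2]>85)&(P[:,2]<230)]
R=P[(abs(P[:,1]-tl+30)<5)&(P[:,0]>tn-23)&(P[:,0]<tn+23)&(P[:,2]<p[2]-12)]
F=P[(abs(P[:,0]-tn+26)<5)&(abs(P[:,1]-tl)<26)&(P[:,2]<p[2]-13)]
print('right wall lat(n,z)',fit(R,1,0,0));print('front n(lat,z)',fit(F,0,1,0))
H=P[(abs(P[:,1]-tl)<34)&(abs(P[:,0]-tn)<30)];print('z',np.percentile(H[:,2],[0.5,1,2,98,99]))
S=P[(abs(P[:,0]-tn+26)<5)&(abs(P[:,1]-tl)<34)];print('front lat range',np.percentile(S[:,1],[1,3,97,99]),len(S))
print('right n range',np.percentile(P[(abs(P[:,1]-tl+30)<4)&(P[:,2]<p[2]-15)][:,0],[1,3,97,99]))
E
```

```text
tcp 498.85425533225157 -121.78454796822044 152.8523913537685
right wall lat(n,z) (array([ 0.0044, -0.0352]), array([ 499.3,  125.2, -151.6]), np.int64(121), np.float64(0.91))
front n(lat,z) (array([ 0.0123, -0.0057]), array([-122.3,  125. ,  470.2]), np.int64(139), np.float64(0.9))
z [109.14949257 110.22088958 111.39831465 227.8699105  229.16397547]
front lat range [-154.12513504 -153.27319295  -92.58914643  -91.46408442] 382
right n range [468.30254273 469.49750089 520.53119652 521.10135504]
```

```bash
cat >> m.py <<'E'
def go(tn,tl,z):
    plan(tn*n+tl*l+[0,0,z],97.72);s=arm.get_state();p=s['tool_pos'];f=s['wrist_force'];print('n,lat,z',(p@n).round(2),(p@l).round(2),p[2].round(2),'Fn,Fl,Fz',(f@n).round(2),(f@l).round(2),f[2].round(2))
E
python3 - <<'E'
from m import *
go(541.0,-141.7,138)
E
```

```text
at [510.7  -53.64 152.85] t 4.45 F [-0.83 -0.35 -0.6 ] w 59.9 
shift [-1.056 -0.496  0.367] turn [-0.003 -0.05  -0.015]
n,lat,z 498.85 -121.78 152.85 Fn,Fl,Fz -0.87 -0.23 -0.6
```

Request:
servo_tool --increments '[[[-0.3,-0.25,0.15],[0,-0.05,-0.015],0.4],[[-0.6,-0.5,0.3],[0,-0.05,-0.015],0.4],[[-0.95,-0.5,0.367],[0,-0.05,-0.015],0.4],[[-1.05,-0.5,0.367],[0,-0.05,-0.015],0.4],[[-1.05,-0.5,0.367],[0,-0.05,-0.015],0.4]]'

```text
t: 5.08
tool_pos: [555.6, -68.8, 138.2]
tool_rot: [0.0, -0.067, 0.998, -0.0]
wrist_force: [0.4, -0.1, -0.9]
grip_width: 59.7
grasp_force: 53.5
```

Request:
servo_tool --increments '[[[0,0,0],[0,0,0],0.4],[[0,0,0],[0,0,0],0.4]]'

```text
t: 5.32
tool_pos: [555.0, -68.8, 138.5]
tool_rot: [0.0, -0.067, 0.998, -0.0]
wrist_force: [1.0, 0.4, -1.3]
grip_width: 59.3
grasp_force: 53.5
```

Run:
```python
from m import *
go(541.0,-141.7,138)
```

```text
at [554.95 -68.85 138.46] t 5.325 F [ 1.02  0.4  -1.33] w 59.3 
shift [-0.008  0.028  0.011] turn [-0.006  0.006 -0.014]
n,lat,z 540.67 -142.8 138.46 Fn,Fl,Fz 1.06 0.26 -1.33
```

Request:
servo_tool --increments '[[[-0.02,0.028,0.011],[0,0,0],0.4],[[-0.05,0.028,0.011],[0,0,0],0.4],[[-0.08,0.028,0.011],[0,0,0],0.4],[[-0.11,0.028,0.011],[0,0,0],0.4],[[-0.11,0.028,0.011],[0,0,0],0.4]]'

```text
t: 5.95
tool_pos: [559.6, -67.3, 137.9]
tool_rot: [0.0, -0.067, 0.998, -0.0]
wrist_force: [-0.0, -0.2, -1.0]
grip_width: 59.7
grasp_force: 53.5
```

Run:
```python
from m import *
go(541.0,-141.7,138)
```

```text
at [559.6  -67.25 137.91] t 5.95 F [-0.01 -0.24 -0.97] w 59.7 
shift [ 0.112  0.004 -0.002] turn [-0.006  0.007 -0.015]
n,lat,z 545.49 -141.85 137.91 Fn,Fl,Fz -0.04 -0.23 -0.97
```

Nominal head contact is here; I'll creep about 1 mm per call.

Request:
servo_tool --increments '[[[-0.012,0,0],[0,0,0],0.4],[[-0.025,0,0],[0,0,0],0.4],[[-0.025,0,0],[0,0,0],0.4]]'

```text
t: 6.32
tool_pos: [560.5, -67.1, 137.9]
tool_rot: [0.0, -0.067, 0.998, -0.0]
wrist_force: [-0.0, -0.2, -1.8]
grip_width: 59.2
grasp_force: 53.5
```

Request:
servo_tool --increments '[[[-0.012,0,0],[0,0,0],0.4],[[-0.025,0,0],[0,0,0],0.4],[[-0.025,0,0],[0,0,0],0.4]]'

```text
t: 6.7
tool_pos: [561.5, -67.0, 137.9]
tool_rot: [0.0, -0.067, 0.998, -0.0]
wrist_force: [0.1, 0.1, -1.1]
grip_width: 59.3
grasp_force: 53.5
```

Run:
```python
from m import *
go(541.0,-141.7,138)
```

```text
at [561.51 -66.96 137.93] t 6.7 F [ 0.09  0.11 -1.13] w 59.3 
shift [ 0.161  0.003 -0.002] turn [-0.006  0.007 -0.015]
n,lat,z 547.42 -141.81 137.93 Fn,Fl,Fz 0.1 0.1 -1.13
```

Request:
servo_tool --increments '[[[-0.012,0,0],[0,0,0],0.4],[[-0.025,0,0],[0,0,0],0.4],[[-0.025,0,0],[0,0,0],0.4]]'

```text
t: 7.08
tool_pos: [562.5, -66.8, 137.9]
tool_rot: [0.0, -0.067, 0.998, -0.0]
wrist_force: [0.0, -0.1, -1.4]
grip_width: 59.6
grasp_force: 53.5
```

Request:
servo_tool --increments '[[[-0.012,0,0],[0,0,0],0.4],[[-0.025,0,0],[0,0,0],0.4],[[-0.025,0,0],[0,0,0],0.4]]'

```text
t: 7.45
tool_pos: [563.5, -66.7, 137.9]
tool_rot: [0.0, -0.067, 0.998, -0.0]
wrist_force: [1.0, -0.3, -1.5]
grip_width: 59.5
grasp_force: 53.5
```

Run:
```python
from m import *
go(541.0,-141.7,138)
```

```text
at [563.46 -66.71 137.89] t 7.45 F [ 1.01 -0.34 -1.55] w 59.5 
shift [ 0.21   0.003 -0.003] turn [-0.006  0.006 -0.015]
n,lat,z 549.38 -141.82 137.89 Fn,Fl,Fz 0.95 -0.47 -1.55
```

Request:
servo_tool --increments '[[[-0.012,0,0],[0,0,0],0.4],[[-0.025,0,0],[0,0,0],0.4],[[-0.025,0,0],[0,0,0],0.4]]'

```text
t: 7.82
tool_pos: [564.5, -66.6, 137.9]
tool_rot: [0.0, -0.067, 0.998, -0.0]
wrist_force: [-0.0, -0.7, -0.6]
grip_width: 59.5
grasp_force: 53.5
```

Request:
servo_tool --increments '[[[-0.012,0,0],[0,0,0],0.4],[[-0.02,0,0],[0,0,0],0.4],[[-0.02,0,0],[0,0,0],0.4]]'

```text
t: 8.2
tool_pos: [565.2, -66.4, 137.9]
tool_rot: [0.0, -0.067, 0.998, -0.0]
wrist_force: [-0.0, 0.2, -2.0]
grip_width: 59.7
grasp_force: 53.5
```

Run:
```python
from m import *
go(541.0,-141.7,138)
grab('side','side2')
P=pf('side2',295,345,165,250);p=arm.get_state()['tool_pos'];tn,tl=p@n,p@l
P=P[(P[:,2]>75)&(P[:,2]<230)]
F=P[(abs(P[:,0]-tn+27)<6)&(abs(P[:,1]-tl)<26)&(P[:,2]<p[2]-13)];print('front',fit(F,0,1,0))
R=P[(abs(P[:,1]-tl+30)<5)&(P[:,0]>tn-23)&(P[:,0]<tn+20)&(P[:,2]<p[2]-12)];print('right',fit(R,1,0,0))
B=pf('side2',295,370,165,260);B=B[(B[:,1]<tl-35)&(B[:,1]>-205)&(B[:,2]>20)&(B[:,2]<130)&(abs(B[:,0]-575)<6)];print('plate',np.median(B[:,0]),len(B))
print('bottom',np.percentile(F[:,2],[1,3]))
```

```text
at [565.22 -66.44 137.9 ] t 8.2 F [-0.02  0.17 -1.96] w 59.7 
shift [ 0.254  0.002 -0.003] turn [-0.006  0.006 -0.015]
n,lat,z 551.16 -141.8 137.9 Fn,Fl,Fz 0.01 0.17 -1.96
front (array([-0.0026, -0.025 ]), array([-142.4,  110.1,  523. ]), np.int64(116), np.float64(0.77))
right (array([ 0.013 , -0.0165]), array([ 549.8,  109.9, -171.9]), np.int64(99), np.float64(0.71))
plate 575.7601504605278 318
bottom [94.21792916 94.9292381 ]
```

Request:
servo_tool --increments '[[[-0.01,0,0],[0,0,0],0.4],[[-0.02,0,0],[0,0,0],0.4],[[-0.02,0,0],[0,0,0],0.4]]'

```text
t: 8.62
tool_pos: [565.8, -66.4, 137.9]
tool_rot: [0.0, -0.067, 0.998, -0.0]
wrist_force: [-2.1, 0.2, -0.1]
grip_width: 59.4
grasp_force: 53.5
```

Request:
servo_tool --increments '[[[-0.006,0,0],[0,0,0],0.4],[[-0.012,0,0],[0,0,0],0.4],[[-0.012,0,0],[0,0,0],0.4]]'

```text
t: 9.0
tool_pos: [565.8, -66.4, 137.9]
tool_rot: [-0.0, -0.067, 0.998, -0.0]
wrist_force: [-4.4, -1.1, 2.3]
grip_width: 59.3
grasp_force: 53.6
```

Request:
servo_tool --increments '[[[0.012,0,0],[0,0,0],0.4],[[0.014,0,0.04],[0,0,0],0.4],[[0.014,0,0.08],[0,0,0],0.4],[[0.014,0,0.12],[0,0,0],0.4],[[0.014,0,0.12],[0,0,0],0.4]]'

```text
t: 9.62
tool_pos: [565.8, -66.3, 132.6]
tool_rot: [0.0, -0.067, 0.998, -0.0]
wrist_force: [-2.7, 0.1, -1.1]
grip_width: 59.2
grasp_force: 53.6
```

Request:
servo_tool --increments '[[[0,0,0.02],[0,0,0],0.4],[[0,0,0.04],[0,0,0],0.4],[[0,0,0.06],[0,0,0],0.4],[[0,0,0.08],[0,0,0],0.4],[[0,0,0.08],[0,0,0],0.4]]'

```text
t: 10.25
tool_pos: [565.8, -66.4, 129.9]
tool_rot: [0.0, -0.067, 0.998, -0.0]
wrist_force: [-4.3, -0.1, 0.9]
grip_width: 59.8
grasp_force: 53.6
```

Run:
```python
from m import *
go(552,-141.7,118)
```

```text
at [565.84 -66.4  129.85] t 10.25 F [-4.35 -0.14  0.94] w 59.8 
shift [-0.005  0.004  0.296] turn [-0.006  0.004 -0.015]
n,lat,z 551.78 -141.84 129.85 Fn,Fl,Fz -4.33 0.45 0.94
```

Request:
servo_tool --increments '[[[0.01,0,0.02],[0,0,0],0.4],[[0.015,0,0.04],[0,0,0],0.4],[[0.015,0,0.07],[0,0,0],0.4],[[0.015,0,0.1],[0,0,0],0.4],[[0.015,0,0.1],[0,0,0],0.4]]'

```text
t: 10.88
tool_pos: [565.9, -66.5, 126.0]
tool_rot: [0.001, -0.067, 0.998, -0.0]
wrist_force: [0.1, -0.2, 1.0]
grip_width: 59.7
grasp_force: 53.7
```

Request:
servo_tool --increments '[[[0,0,0.025],[0,0,0],0.4],[[0,0,0.05],[0,0,0],0.4],[[0,0,0.075],[0,0,0],0.4],[[0,0,0.1],[0,0,0],0.4],[[0,0,0.1],[0,0,0],0.4]]'

```text
t: 11.5
tool_pos: [565.9, -66.4, 122.1]
tool_rot: [0.001, -0.067, 0.998, -0.0]
wrist_force: [-0.1, 1.0, 3.4]
grip_width: 59.7
grasp_force: 53.8
```

Run:
```python
from m import *
go(552,-141.7,118)
```

```text
at [565.86 -66.38 122.1 ] t 11.5 F [-0.07  1.05  3.37] w 59.7 
shift [-0.005  0.003  0.102] turn [-0.007  0.019 -0.015]
n,lat,z 551.8 -141.82 122.1 Fn,Fl,Fz 0.07 1.05 3.37
```

Request:
servo_tool --increments '[[[0,0,0.02],[0,0,0],0.4],[[0,0,0.04],[0,0,0],0.4],[[0,0,0.06],[0,0,0],0.4],[[0,0,0.07],[0,0,0],0.4],[[0,0,0.07],[0,0,0],0.4]]'

```text
t: 12.12
tool_pos: [565.9, -66.4, 119.5]
tool_rot: [0.001, -0.067, 0.998, -0.0]
wrist_force: [1.5, 1.5, 5.2]
grip_width: 59.4
grasp_force: 54.0
```

Request:
servo_tool --increments '[[[0,0,0.01],[0,0,0],0.4],[[0,0,0.02],[0,0,0],0.4],[[0,0,0.03],[0,0,0],0.4],[[0,0,0.03],[0,0,0],0.4]]'

```text
t: 12.62
tool_pos: [565.9, -66.4, 118.5]
tool_rot: [0.001, -0.067, 0.998, -0.0]
wrist_force: [-0.6, 2.3, 7.3]
grip_width: 60.1
grasp_force: 54.1
```

Request:
servo_tool --increments '[[[0,0,0.01],[0,0,0],0.4],[[0,0,0.02],[0,0,0],0.4],[[0,0,0.02],[0,0,0],0.4]]'

```text
t: 13.0
tool_pos: [565.8, -66.4, 117.8]
tool_rot: [0.001, -0.067, 0.998, -0.0]
wrist_force: [-0.5, 1.6, 7.0]
grip_width: 59.7
grasp_force: 54.2
```

Run:
```python
from m import *
go(552,-141.7,118)
```

```text
at [565.85 -66.39 117.82] t 13.0 F [-0.49  1.55  6.97] w 59.7 
shift [-0.005  0.003 -0.004] turn [-0.007  0.019 -0.013]
n,lat,z 551.79 -141.83 117.82 Fn,Fl,Fz -0.28 1.6 6.97
```

Request:
servo_tool --increments '[[[0,0,0.01],[0,0,0],0.4],[[0,0,0.02],[0,0,0],0.4],[[0,0,0.02],[0,0,0],0.4]]'

```text
t: 13.38
tool_pos: [565.9, -66.4, 117.5]
tool_rot: [0.001, -0.067, 0.998, -0.0]
wrist_force: [-1.8, 2.4, 10.5]
grip_width: 59.7
grasp_force: 54.5
```

Request:
servo_tool --increments '[[[0,0,0.01],[0,0,0],0.4],[[0,0,0.02],[0,0,0],0.4],[[0,0,0.02],[0,0,0],0.4]]'

```text
t: 13.75
tool_pos: [565.9, -66.4, 117.4]
tool_rot: [0.001, -0.067, 0.998, -0.0]
wrist_force: [-3.3, 2.0, 13.3]
grip_width: 59.5
grasp_force: 54.8
```

Request:
servo_tool --increments '[[[0,0,-0.02],[0,0,0],0.4],[[0,0,-0.045],[0,0,0],0.4],[[0,0,-0.045],[0,0,0],0.4]]'

```text
t: 14.12
tool_pos: [565.8, -66.4, 117.5]
tool_rot: [0.001, -0.067, 0.998, -0.0]
wrist_force: [1.2, 1.6, 4.7]
grip_width: 59.5
grasp_force: 54.0
```

Request:
servo_tool --increments '[[[0,0,0],[0,0,0],0.72],[[0,0,0],[0,0,0],0.8],[[0,0,0],[0,0,0],0.9],[[0,0,0],[0,0,0],1],[[0,0,0],[0,0,0],1]]' --squeeze 20

```text
t: 14.75
tool_pos: [565.2, -66.5, 117.2]
tool_rot: [0.0, -0.067, 0.998, -0.0]
wrist_force: [0.5, 0.5, 0.4]
grip_width: 85.4
grasp_force: 0.0
```

Run:
```python
from m import *
go(551.8,-141.8,200)
```

```text
at [565.23 -66.48 117.2 ] t 14.75 F [0.49 0.48 0.41] w 85.4 
shift [-0.016 -0.    -2.07 ] turn [-0.006  0.003 -0.015]
n,lat,z 551.17 -141.84 117.2 Fn,Fl,Fz 0.55 0.41 0.41
```

Released with no residual force. I'll raise straight up, then back away and check.

Request:
servo_tool --increments '[[[0,0,-0.5],[0,0,0],1],[[0,0,-1.2],[0,0,0],1],[[0,0,-2.2],[0,0,0],1],[[0,0,-3.2],[0,0,0],1],[[0,0,-3.6],[0,0,0],1]]'

```text
t: 15.38
tool_pos: [567.1, -66.7, 266.1]
tool_rot: [0.004, -0.067, 0.998, -0.001]
wrist_force: [0.3, -0.4, -1.2]
grip_width: 85.6
grasp_force: 0.0
```

Request:
servo_tool --increments '[[[1,1,0],[0,0,0],1],[[2,2,0],[0,0,0],1],[[2.5,3.5,0],[0,0,0],1],[[2.5,5,0],[0,0,0],1],[[2.5,5,0],[0,0,0],1]]'

```text
t: 16.0
tool_pos: [438.0, 122.0, 261.0]
tool_rot: [0.0, -0.07, 0.998, 0.0]
wrist_force: [-0.2, -0.1, -1.1]
grip_width: 85.9
grasp_force: 0.0
```

Run:
```python
from m import *
grab('side','side3')
P=pf('side3',290,350,165,265);tn,tl=549.2,-141.8
F=P[(abs(P[:,0]-tn+26)<6)&(abs(P[:,1]-tl)<26)&(P[:,2]<105)&(P[:,2]>65)];print('front',fit(F,0,1,0),'bottom',np.percentile(F[:,2],[1,3]))
R=P[(abs(P[:,1]-tl+30)<6)&(P[:,0]>tn-23)&(P[:,0]<tn+20)&(P[:,2]>78)&(P[:,2]<168)];print('right',fit(R,1,0,0))
H=P[(abs(P[:,1]-tl)<34)&(abs(P[:,0]-tn)<30)];print('z',np.percentile(H[:,2],[1,2,98,99]))
s=cv2.imread('pics/side3.png');cv2.imwrite('pics/c3.png',cv2.resize(s[145:265,250:390],None,fx=4,fy=4,interpolation=2))
```

```text
front (array([ 0.0056, -0.0064]), array([-142.3,   89.8,  523.8]), np.int64(134), np.float64(0.95)) bottom [74.27934656 74.77600528]
right (array([-0.0083, -0.0061]), array([ 547. ,  124.6, -172.2]), np.int64(322), np.float64(0.95))
z [ -3.70494846  -2.94889514 168.4979329  168.93065491]
```

View pics/c3.png

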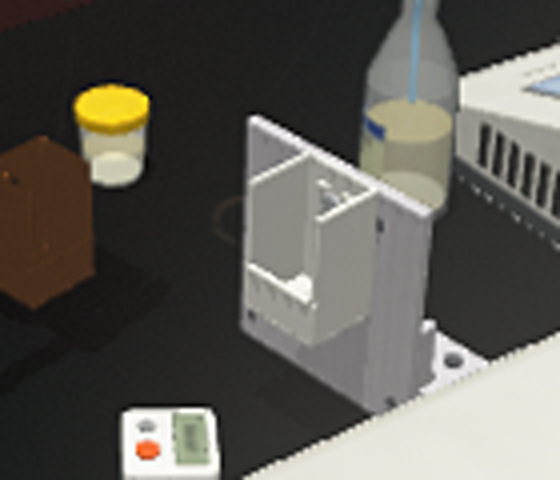

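The picture shows the holder at crop (315,245) hanging upright and flat on the plate, its bottom about 75 mm above the worktop, so the keyhole is about 20 mm below the groove. The stud head shows inside it at (330,190), and the cup and timer are where they were.

```bash
python3 -c "
from h import *
print(arm.close_job())"
```

```text
the job is handed in; nothing more can be done
None
```

The holder hangs home on the stud, upright and flat against the plate with its keyhole about 20 mm below the groove. The gripper is clear, the cup and timer are unmoved in the last picture (the dropper is out of that frame, and the arm kept clear of it), and the job was handed in at about 16 s; no verdict was returned.

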